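Seat and lock the upper tray of a studio gear stand

TASK

The upper tray of the two-tier gear stand was only laid on top of its four posts and lies crooked. Shift it until all four corner holes drop over their own posts and it sits fully down on all four, then push the red-headed lock pin all the way home through the fork and the tray's lug. Do not let the tray fall off the stand, leave the audio interface on the lower tier and the pedal, mug and jar on the desk where they are, and leave everything released.

Things in the scene. Friction and masses are not known exactly. Their poses are not given: they have to be found in the camera images.
- stand: Two-tier gear stand, does not move: black lower deck 190 x 250 mm, its top 20 mm above the desk, and four dark posts 18 mm thick at x = +-47, y = +-95 mm. Origin on the desk under its centre; x away from the robot (at yaw 0), y left, z up. Stand and desk are level.
- tray: Loose aluminium tray, 0.4 to 0.75 kg, 170 mm in x, 250 mm in y. Floor 5 mm thick; all round it a lip 4 mm thick, top 23 mm above the underside; push it by a lip, outside or inside. Origin: centre of the underside, axes as the stand's. It starts level on the spigot tips (z = 122 mm), 12 to 22 mm too near the robot, up to 22 mm left or right and 0.08 rad turned; seated: stand x = y = 0, z = 100 mm.
- hole_fl (a point): Centre of the tray's front left corner hole, at the underside (front = towards the robot, left = +y); in the tray's frame x = -47, y = 95 mm. All four holes are 14 mm in diameter and have 1.5 mm play round the spigots. The tray slides on the tips under 2 to 5 N and drops 22 mm by itself once all four holes are within about 4 mm of the spigots' axes.
- hole_fr (a point): Centre of the tray's front right hole, at the underside (tray x = -47, y = -95 mm). If the tray is not square, one side may drop first while the other still rides on its tips; pushing that side on brings it down.
- hole_bl (a point): Centre of the tray's back left hole, at the underside (tray x = 47, y = 95 mm).
- hole_br (a point): Centre of the tray's back right hole, at the underside (tray x = 47, y = -95 mm).
- seat_fl (a point): Centre of the front left post's flat shoulder, on which the tray comes to rest, at stand z = 100 mm. Above each shoulder a bright spigot 11 mm in diameter rises to z = 118 mm and tapers to a 6 mm tip at z = 122 mm.
- seat_fr (a point): Centre of the front right post's shoulder.
- seat_bl (a point): Centre of the back left post's shoulder.
- seat_br (a point): Centre of the back right post's shoulder.
- fork (a point): Middle of the upward-open fork, on the pin's axis: stand x = -106, y = 92, z = 110 mm. The fork stands on an upright at the stand's front left corner; tines at y = 77 to 85 and 99 to 113 mm, 18 mm wide in x, tops at z = 117 mm.
- lug (a point): Centre of the 11 mm hole in the tray's lug, an upright tab 6 mm thick in y that sticks out 30 mm from the front lip, from the underside to 22 mm above it. Tray x = -106, y = 92, z = 10 mm. With the tray seated it lies at point fork, between the tines.
- pin (a joint): Headed lock pin, captive in the fork's left tine: 7 mm shank with a tapered end, red head 20 mm in diameter, 6 mm thick. It slides level along the stand's -y (to the right) with about 2 N of friction and stays where it is left. 0 = fully out, 0.034 m = home, head against the tine; starts at 0 to 0.008. Pushed in too early it would block the lug.
- pin_head (a point): Centre of the outer (left) face of the red pin head: the place to push, in the stand's -y direction. It is at stand x = -106, z = 110 mm, and at y = 153 mm with the pin fully out, 119 mm when home.
- interface: Small silver audio interface with a blue front, 105 x 150 x 45 mm, 0.6 kg, standing on the lower deck under the tray. Origin at the centre of its underside. To be left alone.
- pedal: Green effects pedal, 118 x 70 x 54 mm, on the desk. Origin at the centre of its underside. To be left alone.
- mug: White mug, 80 mm in diameter, 92 mm high, on the desk. Origin at the centre of its underside. To be left alone.
- tin: Small amber jar, 60 mm in diameter, 55 mm high, on the desk. Origin at the centre of its underside. To be left alone.

How it is judged (in metres and radians):
On the way, in this order (a step that is already met when the one before it is completed fails the run):
1. the tray sits down on all four shoulders, each hole over its own post (distance between hole_fl and seat_fl below 0.004 m and distance between hole_fr and seat_fr below 0.004 m and distance between hole_bl and seat_bl below 0.004 m and distance between hole_br and seat_br below 0.004 m), for 0.2 s.
2. the lock pin is pushed home (value of joint pin above 0.0315 m), for 0.2 s.
At the end, for the whole second after the job is handed in: Every corner hole of the tray lies within 4 mm of its own post's shoulder centre, the tray's underside is within 2 mm of the shoulders, the lock pin is within 2.5 mm of fully home (0.034 m) and the tray is at rest (all of step 1 and z of tray in the frame of stand below 0.102 m and value of joint pin above 0.0315 m and linear speed of tray below 0.02 m/s); the robot touches nothing.
It fails at once if the tray falls off the stand or tips up by more than 0.35 rad (height (world z) of tray below 0.085 m or angle between tray's own z axis and vertical above 0.35 rad).
It fails at once if the audio interface is moved by more than 20 mm (distance of interface from where it was at the start of the episode above 0.02 m).
It fails at once if the pedal, mug or jar is moved by more than 20 mm (distance of any of pedal, mug, tin from where it was at the start of the episode above 0.02 m).
It also fails if it takes over 72 s, if anything falls off the work surface, if the arm or the gripper's body presses on something with over 40 N, if the wrist force passes 120 N, or if a joint passes its speed limit or range.

ROBOT

A 6-joint arm with a two-finger parallel gripper is mounted at the origin on the work surface. World frame = base frame: x ahead of the robot, y to its left, z up, the work surface at z = 0. Lengths are in m, angles in degrees, forces in N, time in s.
With the tool pointing down it reaches from about 0.3 to 0.75 m from the base axis. Payload 8.5 kg.
Tool frame: the origin (TCP) lies on the centre line of the jaws, within the pads' length; the fingertips stand 19 mm ahead of it and the grasp point (between the pads) is the TCP (env.tcp_to_tips is the z of the fingertips in the tool frame, in m); z points along the fingers, y is the line along which they close (so a half turn about z gives the same grasp; the last joint's range is limited). The gripper opens to 85 mm and grips with 20 to 120 N. Pads are 22 mm wide; open, the fingers measure 114 mm over their backs; the gripper's body (76 mm by 85 mm) begins 54 mm behind the grasp point. The pads swing forward as they close: fully open they stand 13 mm farther back than shut.
Start: joints at [63.753, 21.807, 74.336, -0, 83.858, -12.336], TCP at [0.132, 0.534, 0.25] pointing down, gripper open.
Joint ranges: [-178.18, 178.18], [-50.72, 133.34], [12.68, 142.11], [-81.47, 261.47], [9.98, 163.14], [-165.26, 165.26]. Speed limits (degrees/s): [136.94, 136.94, 180, 180, 180, 180].

INTERFACE

Orientations are given as a 3x3 rotation matrix whose columns are the frame's x, y, z axes.
In Python, from rig import env gives the robot as it stands.
- The arm moves only by the tool servo_tool, never from a script. Its argument "steps" is a list of rows, each an object of numbers: "tx", "ty", "tz": the shift along the world's x, y, z in cm; "yaw": the turn about the world's z in degrees; "claw": the finger opening in cm, from 0 to 8.54. In form: [{"tx": .., "ty": .., "tz": .., "yaw": .., "claw": ..}, ...]. A call has 1 to 20 rows; each row shifts and turns the commanded pose from where the row before left it; what a row does not reach is not made up. A row lasts 1/10 s, in which the tool goes at most 50 mm and 8.59 degrees, less where a joint would pass 70% of its speed; a pose out of reach is approached as far as the arm can. A call with a gripper value outside its range is refused whole. The fingers move at their own pace and stop on an object; "newtons" is the grip in N (left out, the last holds). Time passes only in rows, so rows that do not move let the fingers close. It gives the time, the measured TCP pose, the force, the opening and the grip force at its end, in the units of the state.
- env.observe(): the state, without advancing time (a new reading comes with each control period).
- env.get_image(name): name is "side" or "top"; returns (picture, depth): 480x640x3 uint8, red, green, blue; 480x640 float32, m along the optical axis (not along the pixel's ray), 0 where there is no reading.
- env.camera_model(name): a dict with "fovy" (degrees; the focal length in pixels is half the picture's height over the tangent of half this angle, whatever the lens; pixels are square), "cx", "cy" (the principal point, pixels), "T" (4x4, takes a point from camera to world coordinates). Camera axes: x right, y down, z forward; pixel columns grow to the right and rows downward; lengths in m; the calibration is good to about 2 mm. A picture is of the moment at which its call begins. camera_model takes no time and is no camera call.
- env.close_job(): hands the job in; it is judged then, once.
The state is a dict: "time_s": time; "q": joint angles; "qvel": joint speeds; "joint_efforts": joint torques, N m; "position": TCP position; "tool_rot": TCP orientation; "ft_force": force on the tool from outside, world axes, zero at the start; "wrist_torque": the same for the moment, N m; "grip_width": finger opening in m; "gripper_force": force on a finger pad.
Only numpy, scipy, OpenCV 4.12 (cv2) and the standard library are available. Lean on these libraries where they do the work, as an engineer would, in place of code of your own. Each camera call takes 0.05 s, during which the arm holds its last target. There are 200 camera calls.

## Working session

There is one attempt and no reset: what is moved stays moved. The work goes in short steps, Python scripts to look and compute and a tool call to move; the robot and the scene stay as the last step left them, time stands still between calls to the robot, and variables do not carry over. Pictures are saved under pics/ and viewed, at most 10 in all, crops included, and the job is handed in when it is done.

Besides the shell and the picture viewer there is one more tool, called by a JSON object that holds its "name" and its "arguments". servo_tool: Moves the arm, as the interface text tells. Its arguments: {"type":"object","properties":{"steps":{"type":"array"},"newtons":{"type":"number"}},"required":["steps"]}

```bash
mkdir -p pics
cat > h.py <<'E'
import numpy as np,cv2
from rig import env
def cam(n):
    im,d=env.get_image(n); m=env.camera_model(n)
    f=240/np.tan(np.radians(m["fovy"])/2)
    v,u=np.mgrid[:480,:640]
    P=np.stack([(u-m["cx"])/f*d,(v-m["cy"])/f*d,d],-1)
    T=np.array(m["T"]); W=P@T[:3,:3].T+T[:3,3]; W[d==0]=np.nan
    return im,d,W
def save(n,im): cv2.imwrite("pics/"+n+".png",im[...,::-1])
E
python3 - <<'E'
from h import *
for n in("top","side"):
    im,d,W=cam(n); save(n+"0",im); np.savez(n+"0.npz",im=im,W=W)
    m=env.camera_model(n); print(n,m["fovy"],m["cx"],m["cy"],np.round(m["T"],3).tolist(),(d==0).mean())
s=env.observe(); print(s["time_s"],s["ft_force"],np.round(s["tool_rot"],2).tolist())
E
```

```text
top 48.98952915430485 317.2522581754329 234.11338666671463 [[0.048, -0.976, 0.213, 0.313], [-0.999, -0.047, 0.011, -0.014], [-0.0, -0.214, -0.977, 1.216], [0.0, 0.0, 0.0, 1.0]] 0.004182942708333333
side 52.52220749262952 319.84135506269195 226.8112685849963 [[0.883, -0.239, 0.403, 0.137], [-0.469, -0.448, 0.761, -0.8], [-0.001, -0.861, -0.508, 0.655], [0.0, 0.0, 0.0, 1.0]] 0.003837890625
0.1 [ 0.74384504 -0.21429334  0.041291  ] [[-0.97, 0.24, -0.0], [0.24, 0.97, -0.0], [0.0, -0.0, -1.0]]
```

View pics/top0.png

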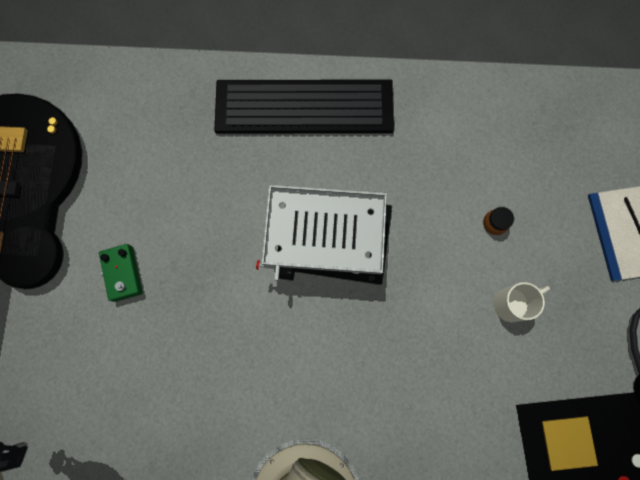

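View pics/side0.png

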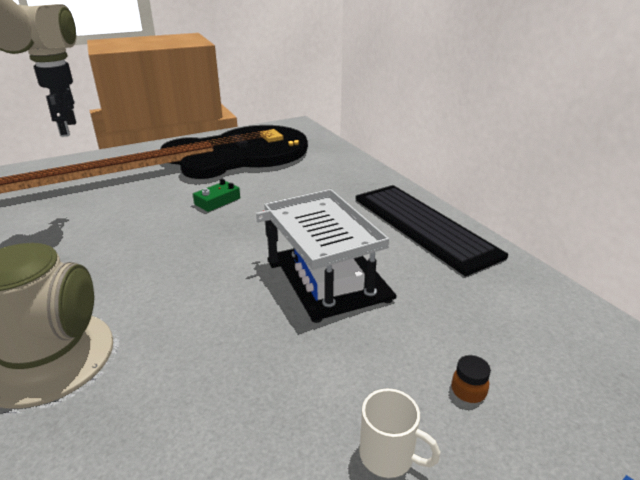

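Top view: the tray spans about (265–387, 187–273), the pin head is at (258,265), and the black deck shows along the tray's right and lower edges. Side view: the deck's near corner is at (318,318), with posts at (328,290) and (371,275) and the lug at (263,215).

Run:
```python
from h import *
D={n:np.load(n+"0.npz") for n in("top","side")}
for n in D:
    im,W=D[n]["im"].astype(int),D[n]["W"]; z=W[...,2]
    roi=(W[...,0]>.3)&(W[...,0]<.75)&(abs(W[...,1])<.25)
    fl=roi&(im.min(-1)>60)&(abs(z)<.01); print(n,"desk z",np.nanmedian(z[fl]))
    lo=im.max(-1)<40
    dk=roi&lo&(z>.012)&(z<.028); p=W[dk]; print("deck",len(p),np.median(p[:,2]),p.min(0).round(3),p.max(0).round(3))
    r=cv2.minAreaRect(p[:,:2].astype(np.float32)*1000); print(r)
    t=roi&(z>.115)&(z<.155)&(im.min(-1)>90); p=W[t]
    k,lab,st,_=cv2.connectedComponentsWithStats(t.astype(np.uint8)); b=1+st[1:,4].argmax(); p=W[lab==b]
    print("tray",len(p),np.percentile(p[:,2],[5,50,95,99]).round(4),cv2.minAreaRect(p[:,:2].astype(np.float32)*1000))
    red=(im[...,0]>110)&(im[...,1]<60)&(im[...,2]<60)&roi; p=W[red]; print("red",len(p)); 
    if len(p): print(np.nanmedian(p,0).round(4),np.nanmin(p,0).round(3),np.nanmax(p,0).round(3),np.argwhere(red)[[0,-1]].tolist())
a=D["top"]["im"][175:300,240:400]; b=D["side"]["im"][175:330,240:400]
save("crop0",np.hstack([cv2.resize(a,None,fx=2.5,fy=3.8,interpolation=2),cv2.resize(b,(400,475),interpolation=2)]))
```

```text
top desk z -0.0009116593306885967
deck 837 0.018890208274293885 [ 0.465 -0.17   0.012] [0.652 0.088 0.027]
((559.576904296875, -40.790008544921875), (257.01239013671875, 187.54425048828125), 89.51603698730469)
tray 8447 [0.1228 0.1264 0.1436 0.1467] ((546.6048583984375, -15.675460815429688), (253.8520965576172, 200.652587890625), 88.50286102294922)
red 15
[0.4827 0.1208 0.1177] [0.476 0.118 0.114] [0.49  0.124 0.12 ] [[261, 257], [267, 257]]
side desk z 0.001248091477111135
deck 2278 0.020962043612469117 [ 0.463 -0.168  0.012] [0.664 0.092 0.028]
((558.2203979492188, -37.26908874511719), (248.3746795654297, 208.28724670410156), 84.17781829833984)
tray 5795 [0.1264 0.129  0.1458 0.1471] ((546.5403442382812, -6.6554718017578125), (266.3246154785156, 201.3434600830078), 89.22463989257812)
red 0
```

View pics/crop0.png

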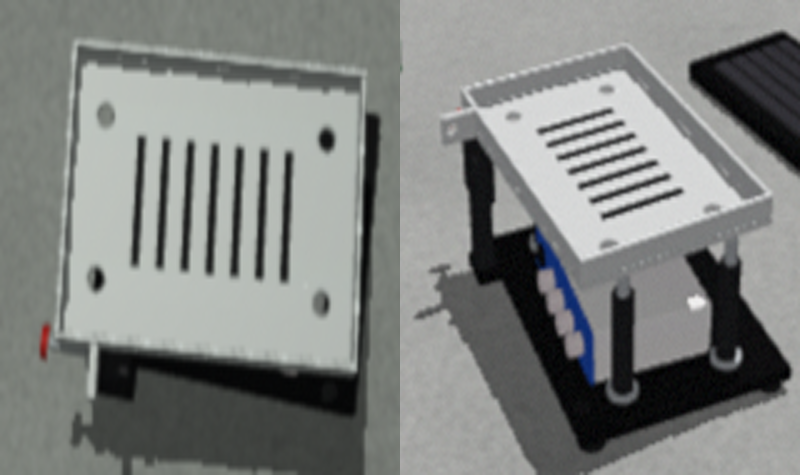

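The crop shows all four holes and the lug. The lug is forward of the tray's front left corner and the pin head sits just left of it. The tray is a few degrees askew and too near the robot. I'll fit the poses of both by silhouette.

```bash
cat > fit.py <<'E'
from h import *
from scipy.optimize import differential_evolution as DE
def proj(n,p):
    m=env.camera_model(n);T=np.array(m["T"]);f=240/np.tan(np.radians(m["fovy"])/2)
    c=(p-T[:3,3])@T[:3,:3]; return np.c_[c[:,0]/c[:,2]*f+m["cx"],c[:,1]/c[:,2]*f+m["cy"]]
def box(x0,x1,y0,y1,z0,z1): return np.array([[a,b,c] for a in(x0,x1) for b in(y0,y1) for c in(z0,z1)])/1e3
def place(p,x): 
    c,s=np.cos(x[2]),np.sin(x[2]); return p@np.array([[c,s,0],[-s,c,0],[0,0,1]])+[x[0],x[1],x[3] if len(x)>3 else 0]
def mask(n,boxes,x):
    M=np.zeros((480*4,640*4),np.uint8)
    for b in boxes: cv2.fillConvexPoly(M,cv2.convexHull(((proj(n,place(b,x))+.5)*4).astype(np.int32)),255)
    return cv2.resize(M,(640,480),interpolation=cv2.INTER_AREA)/255.
TRAY=[box(-85,85,-125,125,0,23),box(-115,-85,89,95,0,22)]
DECK=[box(-95,95,-125,125,5,20)]
def classes(im,W):
    im=im.astype(int);z=W[...,2];roi=(W[...,0]>.35)&(W[...,0]<.72)&(W[...,1]>-.25)&(W[...,1]<.2)
    tr=roi&(z>.105)&(z<.16)&(im.min(-1)>70)
    dk=roi&(im.max(-1)<40)&(z>.01)&(z<.03)
    ds=roi&(abs(z)<.006)&(im.min(-1)>25)
    return tr,dk,ds
def crop(n): return (slice(150,330),slice(220,420))
def fit_tray(V,z=.122,tilt=False):
    C={n:classes(*V[n])for n in V}
    def cost(x):
        e=0
        for n in V:
            tr,dk,ds=C[n];M=mask(n,TRAY,[*x,z]); e+=(M*(ds))[crop(n)].sum()+((1-M)*tr)[crop(n)].sum()+(M*dk)[crop(n)].sum()
        return e
    r=DE(cost,[(.5,.62),(-.09,.06),(-.15,.15)],popsize=10,maxiter=40,seed=1,tol=1e-4);return r.x,r.fun
def fit_deck(V):
    C={n:classes(*V[n])for n in V}
    def cost(x):
        e=0
        for n in V:
            tr,dk,ds=C[n];M=mask(n,DECK,x); e+=(M*ds)[crop(n)].sum()+((1-M)*dk)[crop(n)].sum()
        return e
    r=DE(cost,[(.5,.62),(-.09,.03),(-.25,.25)],popsize=10,maxiter=40,seed=1,tol=1e-4);return r.x,r.fun
def look():
    V={}
    for n in("top","side"):
        im,d,W=cam(n);V[n]=(im,W)
    return V
E
python3 - <<'E'
from fit import *
V={n:(np.load(n+"0.npz")["im"],np.load(n+"0.npz")["W"]) for n in("top","side")}
for s in(["top"],["side"],["top","side"]):
    v={n:V[n] for n in s}; a=fit_deck(v);b=fit_tray(v);print(s,"deck",a[0].round(4),a[1],"tray",b[0].round(4),b[1])
S,T=a[0],b[0]
c,s=np.cos(S[2]),np.sin(S[2]);R=np.array([[c,-s],[s,c]])
print("tray in stand",R.T@(T[:2]-S[:2]),T[2]-S[2])
o=[]
for n in("top","side"):
    I=cv2.resize(V[n][0][170:330,235:400],None,fx=2.4,fy=3.6)
    def dr(p,col):
        for u,v in (proj(n,p)+.5-[235,170])*[2.4,3.6]: cv2.circle(I,(int(u),int(v)),3,col,-1)
    h=[[a,b] for a in(-.047,.047) for b in(-.095,.095)]
    dr(place(np.array([[*q,.005] for q in h]),[*T,.122]),(255,0,0))
    dr(place(np.array([[*q,.122] for q in h]),S),(0,255,0))
    dr(place(np.array([[*q,.02] for q in h]),S),(0,160,255))
    dr(place(box(-95,95,-125,125,20,20),S),(255,255,0))
    dr(place(np.array([[-.106,.153,.11],[-.106,.092,.11]]),S),(255,0,255))
    dr(place(np.array([[-.115,.092,.022]]),[*T,.122]),(255,0,0))
    o.append(I)
save("ov0",np.hstack(o))
E
```

```text
Traceback (most recent call last):
  File "fit.py", line 29, in fit_tray
    r=DE(cost,[(.5,.62),(-.09,.06),(-.15,.15)],popsize=10,maxiter=40,seed=1,tol=1e-4);return r.x,r.fun
  File "fit.py", line 27, in cost
    tr,dk,ds=C[n];M=mask(n,TRAY,[*x,z]); e+=(M*(ds))[crop(n)].sum()+((1-M)*tr)[crop(n)].sum()+(M*dk)[crop(n)].sum()
                    ~~~~^^^^^^^^^^^^^^^
  File "fit.py", line 11, in mask
    for b in boxes: cv2.fillConvexPoly(M,cv2.convexHull(((proj(n,place(b,x))+.5)*4).astype(np.int32)),255)
                                                          ~~~~^^^^^^^^^^^^^^
  File "fit.py", line 4, in proj
    m=env.camera_model(n);T=np.array(m["T"]);f=240/np.tan(np.radians(m["fovy"])/2)
ValueError: time passes only in moves, steps and waits
```

```bash
sed -i 's/^from scipy/CM={n:env.camera_model(n) for n in("top","side")}\nfrom scipy/; s/m=env.camera_model(n);T=/m=CM[n];T=/' fit.py
cat > ov.py <<'E'
from fit import *
def rel(S,T):
    c,s=np.cos(S[2]),np.sin(S[2]);R=np.array([[c,-s],[s,c]]);return (R.T@(T[:2]-S[:2])).round(4),round(T[2]-S[2],4)
def overlay(V,S,T,name,z=.122):
  o=[]
  for n in("top","side"):
    I=cv2.resize(V[n][0][170:330,235:400],None,fx=2.4,fy=3.6)
    def dr(p,col):
        for u,v in (proj(n,p)+.5-[235,170])*[2.4,3.6]: cv2.circle(I,(int(u),int(v)),3,col,-1)
    h=[[a,b] for a in(-.047,.047) for b in(-.095,.095)]
    dr(place(np.array([[*q,.005] for q in h]),[*T,z]),(255,0,0))
    dr(place(np.array([[*q,.122] for q in h]),S),(0,255,0))
    dr(place(np.array([[*q,.02] for q in h]),S),(0,160,255))
    dr(place(box(-95,95,-125,125,20,20),S),(255,255,0))
    dr(place(np.array([[-.106,.153,.11],[-.106,.092,.11]]),S),(255,0,255))
    o.append(I)
  save(name,np.hstack(o))
E
python3 - <<'E'
from ov import *
V={n:(np.load(n+"0.npz")["im"],np.load(n+"0.npz")["W"]) for n in("top","side")}
for s in(["top"],["side"],["top","side"]):
    v={n:V[n] for n in s}; a=fit_deck(v);b=fit_tray(v);print(s,"deck",a[0].round(4),a[1],"tray",b[0].round(4),b[1],rel(a[0],b[0]))
overlay(V,a[0],b[0],"ov0")
E
```

```text
['top'] deck [ 0.5733 -0.0393 -0.1053] 67.30588235294117 tray [ 0.5609 -0.0181 -0.023 ] 180.45882352941177 (array([-0.0146,  0.0198]), np.float64(0.0823))
['side'] deck [ 0.5741 -0.0274 -0.1056] 173.26274509803923 tray [ 0.561  -0.0109 -0.0226] 101.12156862745097 (array([-0.0147,  0.015 ]), np.float64(0.083))
['top', 'side'] deck [ 0.5742 -0.0274 -0.0994] 468.4274509803921 tray [ 0.5609 -0.018  -0.024 ] 408.4862745098039 (array([-0.0142,  0.008 ]), np.float64(0.0755))
```

View pics/ov0.png

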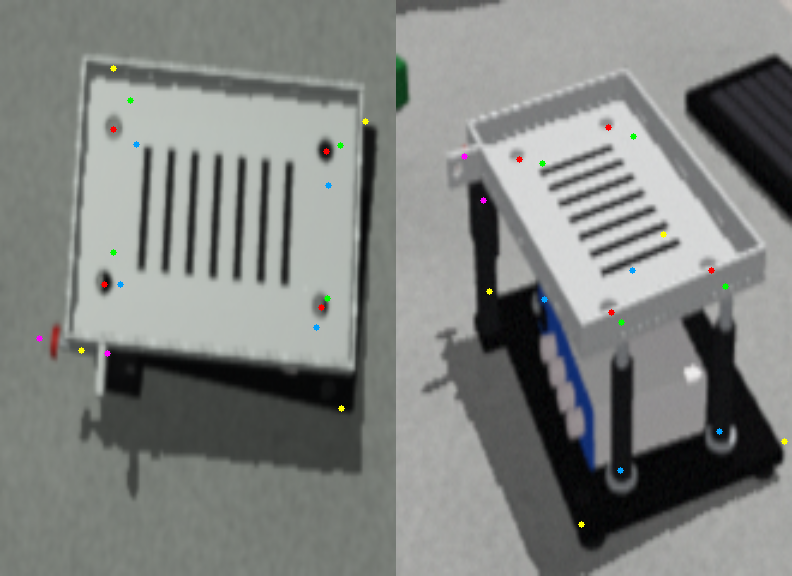

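The overlay shows the tray fit is good but the deck fit is pulled off. Its right front corner is at crop (353,410) in the top view and the fit puts it at (341,408). The fork's upright foot was counted as deck, so I'll exclude it and refit.

```bash
sed -i 's/    ds=roi/    fk=(W[...,1]>.02)\&(W[...,0]<.53); dk\&=~fk\n    ds=~fk\&roi/' fit.py
# tray fit needs ds around the lug: keep separate
python3 - <<'E'
from ov import *
V={n:(np.load(n+"0.npz")["im"],np.load(n+"0.npz")["W"]) for n in("top","side")}
for s in(["top"],["side"],["top","side"]):
    v={n:V[n] for n in s}; a=fit_deck(v);print(s,"deck",a[0].round(4),a[1])
# red head & holes in top
im,W=V["top"]; im=im.astype(int)
red=(im[...,0]-im[...,1]>40)&(W[...,2]>.09)&(W[...,0]>.4)&(abs(W[...,1])<.2); red[:, :240]=0
v,u=np.nonzero(red); print("red px",len(u),u.mean(),v.mean(),u.min(),u.max(),v.min(),v.max())
S=a[0]
for q in([-.106,.15,.11],[-.106,.153,.11],[-.106,.145,.11]): print(proj("top",place(np.array([q]),S)))
overlay(V,S,[.5609,-.018,-.024],"ov1")
E
```

```text
['top'] deck [ 0.5729 -0.0393 -0.1038] 26.19607843137255
['side'] deck [ 0.5745 -0.0278 -0.106 ] 86.58431372549019
['top', 'side'] deck [ 0.5745 -0.0277 -0.1058] 342.5333333333333
red px 22 257.40909090909093 264.3636363636364 256 259 261 268
[[252.15525019 263.20000516]]
[[250.76484307 262.98631812]]
[[254.47314235 263.5562343 ]]
```

View pics/ov1.png

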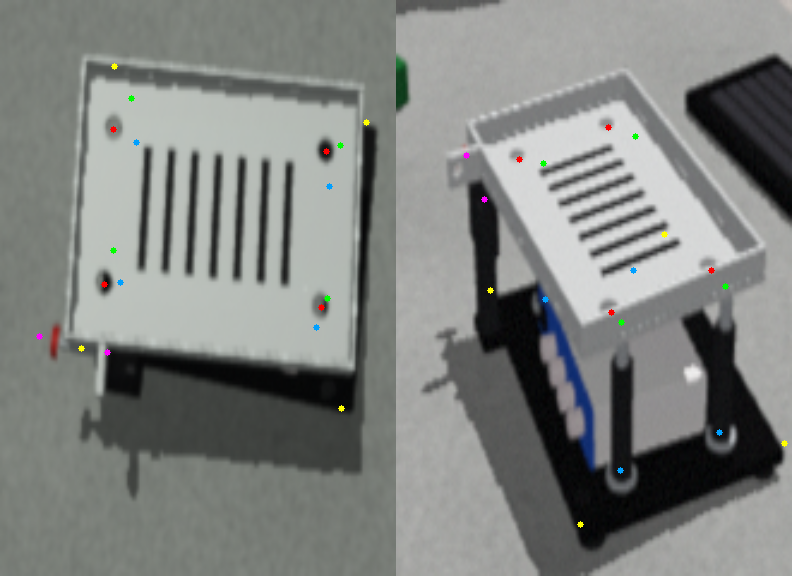

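Tray fits agree on yaw (−0.024), but the two cameras differ by 7–10 mm in y. I'll move above the front lip and use the gripper's known position as a reference for the cameras.

{"name": "servo_tool", "arguments": {"steps": [{"tx": 2.2,"ty": -3.5,"yaw": -4.84,"claw": 4},{"tx": 2.2,"ty": -3.5,"yaw": -4.84},{"tx": 2.2,"ty": -3.5,"yaw": -4.84},{"tx": 2.2,"ty": -3.5,"yaw": -4.84},{"tx": 2.2,"ty": -3.5,"yaw": -4.84},{"tx": 2.2,"ty": -3.5,"yaw": -4.84},{"tx": 2.2,"ty": -3.5,"yaw": -4.84},{"tx": 2.2,"ty": -3.5,"yaw": -4.84},{"tx": 2.2,"ty": -3.5,"yaw": -4.84},{"tx": 2.2,"ty": -3.5,"yaw": -4.84},{"tx": 2.2,"ty": -3.5,"yaw": -4.84},{"tx": 2.2,"ty": -3.5,"yaw": -4.84},{"tx": 2.2,"ty": -3.5,"yaw": -4.84},{"tx": 2.2,"ty": -3.5,"yaw": -4.84},{"tx": 2.2,"ty": -3.5,"yaw": -4.84},{"tx": 2.2,"ty": -3.5,"yaw": -4.84},{"tz": -2},{"tz": -2},{}]}}

```text
invalid input at $.steps[0]: expected keys tx, ty, tz, yaw, claw
```

Run:
```python
from ov import *
s=env.observe(); p=s["position"];R=np.array(s["tool_rot"]);print(p,R.round(3).tolist(),s["grip_width"])
V=look(); np.savez("v1.npz",**{n:V[n][0] for n in V},**{n+"W":V[n][1] for n in V})
I=[]
for n in V:
    im=V[n][0].copy(); c=proj(n,np.array([p]))[0]; t=proj(n,np.array([p+R[:,2]*env.tcp_to_tips+sg*R[:,1]*s["grip_width"]/2 for sg in(1,-1)]))
    print(n,c,t)
    x0,y0=int(c[0])-50,int(c[1])-60
    K=cv2.resize(im[y0:y0+120,x0:x0+100],None,fx=4,fy=4)
    for u,v in np.vstack([[c],t]): cv2.circle(K,(int((u+.5-x0)*4),int((v+.5-y0)*4)),2,(255,0,0),-1)
    I.append(K)
save("g1",np.hstack(I))
for o,(lo,hi,box_) in {"mug":((.088),.096,(.3,.7,-.6,-.3)),"tin":(.045,.06,(.4,.8,-.5,-.3)),"pedal":(.03,.06,(.3,.7,.25,.5))}.items():
    for n in V:
        W=V[n][1];a=(W[...,2]>lo)&(W[...,2]<hi)&(W[...,0]>box_[0])&(W[...,0]<box_[1])&(W[...,1]>box_[2])&(W[...,1]<box_[3])
        q=W[a]; print(o,n,len(q),cv2.minAreaRect((q[:,:2]*1000).astype(np.float32))[:2] if len(q) else 0)
```

```text
[0.13210746 0.53365136 0.24977504] [[-0.971, 0.24, -0.001], [0.24, 0.971, -0.001], [0.0, -0.001, -1.0]] 0.08563284269753095
top [ -4.13359967 440.88706649] [[-19.97591387 431.71004001]
 [ 24.70457723 446.46537352]]Traceback (most recent call last):
  File "<stdin>", line 9, in <module>
cv2.error: OpenCV(4.12.0) /io/opencv/modules/imgproc/src/resize.cpp:4208: error: (-215:Assertion failed) !ssize.empty() in function 'resize'
```

All five keys are needed in every row.

{"name": "servo_tool", "arguments": {"steps": [{"tx": 2.2,"ty": -3.5,"tz": 0,"yaw": -4.84,"claw": 4},{"tx": 2.2,"ty": -3.5,"tz": 0,"yaw": -4.84,"claw": 4},{"tx": 2.2,"ty": -3.5,"tz": 0,"yaw": -4.84,"claw": 4},{"tx": 2.2,"ty": -3.5,"tz": 0,"yaw": -4.84,"claw": 4},{"tx": 2.2,"ty": -3.5,"tz": 0,"yaw": -4.84,"claw": 4},{"tx": 2.2,"ty": -3.5,"tz": 0,"yaw": -4.84,"claw": 4},{"tx": 2.2,"ty": -3.5,"tz": 0,"yaw": -4.84,"claw": 4},{"tx": 2.2,"ty": -3.5,"tz": 0,"yaw": -4.84,"claw": 4},{"tx": 2.2,"ty": -3.5,"tz": 0,"yaw": -4.84,"claw": 4},{"tx": 2.2,"ty": -3.5,"tz": 0,"yaw": -4.84,"claw": 4},{"tx": 2.2,"ty": -3.5,"tz": 0,"yaw": -4.84,"claw": 4},{"tx": 2.2,"ty": -3.5,"tz": 0,"yaw": -4.84,"claw": 4},{"tx": 2.2,"ty": -3.5,"tz": 0,"yaw": -4.84,"claw": 4},{"tx": 2.2,"ty": -3.5,"tz": 0,"yaw": -4.84,"claw": 4},{"tx": 2.2,"ty": -3.5,"tz": 0,"yaw": -4.84,"claw": 4},{"tx": 2.2,"ty": -3.5,"tz": 0,"yaw": -4.84,"claw": 4},{"tx": 0,"ty": 0,"tz": -2,"yaw": 0,"claw": 4},{"tx": 0,"ty": 0,"tz": -2,"yaw": 0,"claw": 4},{"tx": 0,"ty": 0,"tz": 0,"yaw": 0,"claw": 4},{"tx": 0,"ty": 0,"tz": 0,"yaw": 0,"claw": 4}]}}

```text
time_s: 2.2
position: [0.4843, -0.0261, 0.2108]
tool_rot: [[0.023, 1.0, -0.0], [1.0, -0.023, 0.0], [0.0, -0.0, -1.0]]
ft_force: [0.9, -0.1, 1.1]
grip_width: 0.04
gripper_force: 0.0
```

Run:
```python
from ov import *
s=env.observe(); p=s["position"];R=np.array(s["tool_rot"]);print(p,R.round(3).tolist(),s["grip_width"])
V=look(); np.savez("v1.npz",**{n:V[n][0] for n in V},**{n+"W":V[n][1] for n in V})
I=[]
for n in V:
    im=V[n][0].copy(); c=proj(n,np.array([p]))[0]; t=proj(n,np.array([p+R[:,2]*env.tcp_to_tips+sg*R[:,1]*s["grip_width"]/2 for sg in(1,-1)]))
    print(n,c,t)
    x0,y0=int(c[0])-50,int(c[1])-60
    K=cv2.resize(im[y0:y0+120,x0:x0+100],(400,480))
    for u,v in np.vstack([[c],t]): cv2.circle(K,(int((u+.5-x0)*4),int((v+.5-y0)*4)),2,(255,0,0),-1)
    I.append(K)
save("g1",np.hstack(I))
for o,(lo,hi,box_) in {"mug":((.088),.096,(.3,.7,-.6,-.3)),"tin":(.045,.06,(.4,.8,-.5,-.3)),"pedal":(.03,.06,(.3,.7,.25,.5))}.items():
    for n in V:
        W=V[n][1];a=(W[...,2]>lo)&(W[...,2]<hi)&(W[...,0]>box_[0])&(W[...,0]<box_[1])&(W[...,1]>box_[2])&(W[...,1]<box_[3])
        q=W[a]; print(o,n,len(q),cv2.minAreaRect((q[:,:2]*1000).astype(np.float32))[:2] if len(q) else 0)
```

```text
[ 0.48429143 -0.02608877  0.21075424] [[0.023, 1.0, -0.0], [1.0, -0.023, 0.0], [0.0, -0.0, -1.0]] 0.03999445239583041
top [327.72905589 259.10125862] [[328.22190732 250.74912568]
 [326.86046761 270.76875915]]
side [291.51361248 202.98445054] [[300.97195136 209.31534548]
 [282.49011183 213.67273053]]
mug top 234 ((434.5313720703125, -450.58221435546875), (79.14906311035156, 78.28593444824219))
mug side 624 ((434.1493225097656, -446.48248291015625), (80.29190063476562, 79.29142761230469))
tin top 602 ((524.6627807617188, -434.0849609375), (253.24749755859375, 77.97876739501953))
tin side 1352 ((525.3145141601562, -438.176513671875), (254.700927734375, 77.1463851928711))
pedal top 1606 ((462.8843078613281, 443.457275390625), (119.49411010742188, 71.04339599609375))
pedal side 579 ((460.2637634277344, 448.2536315917969), (119.33078002929688, 76.85566711425781))
```

View pics/g1.png

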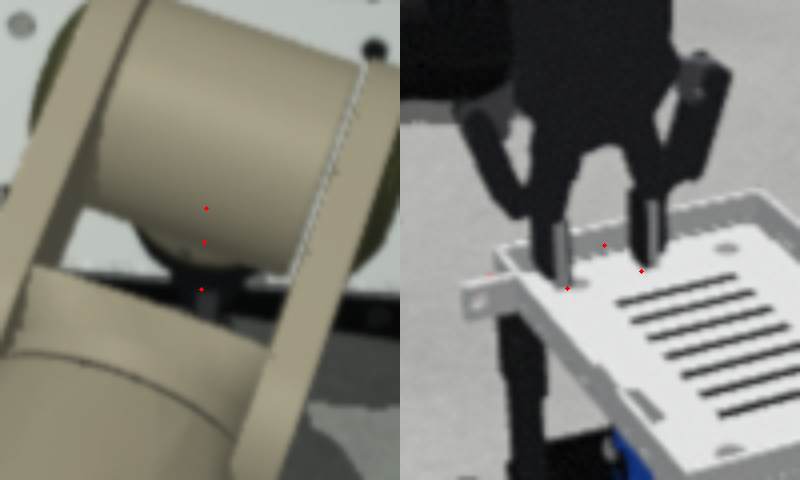

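The side view matches the projected fingertips within about 1.5 px: about (563,287) and (647,265) in the crop. The top camera reads about 4 mm too far right, so I'll trust the side view and measure the right-hand posts there directly from depth.

Run:
```python
from ov import *
d=np.load("side0.npz");im=d["im"].astype(int);W=d["W"]
cam0=np.array(CM["side"]["T"])[:3,3]
P=[]
for nm,u0,r0,r1 in(("fr",329,272,295),("br",370,263,285)):
    a=np.zeros((480,640),bool);a[r0:r1,u0-9:u0+10]=1
    a&=(im.max(-1)<60)&(W[...,2]>.035)&(W[...,2]<.1)
    cs=[];
    for r in range(r0,r1):
        c=np.flatnonzero(a[r]); 
        if len(c)<3: continue
        m=int(round(c.mean()));cs.append((c.mean(),len(c)));
        q=W[r,m-1:m+2].mean(0);h=(q-cam0)[:2];h/=np.linalg.norm(h);P.append((nm,*(q[:2]+.009*h),q[2]))
    print(nm,np.round(cs[::5],1).tolist()); q=np.array([p[1:] for p in P if p[0]==nm]);print(len(q),np.median(q,0).round(4),q.std(0).round(4))
fr,br=[np.median(np.array([p[1:3] for p in P if p[0]==n]),0) for n in("fr","br")]
v=br-fr; yaw=np.arctan2(v[1],v[0]);print("sep",np.linalg.norm(v),"yaw",yaw)
for y in(yaw,-.104):
    print("stand",(fr+br)/2+.095*np.array([-np.sin(y),np.cos(y)]))
# deck & tray edges in side: lines via canny-less: W-based extents
z=W[...,2]
for y in(-.104,):
    e=np.array([np.cos(y),np.sin(y)]);n=np.array([-e[1],e[0]])
    dk=(im.max(-1)<45)&(z>.016)&(z<.026)&(W[...,0]>.4)&(W[...,0]<.72)&(abs(W[...,1])<.25)
    q=W[dk][:,:2];A=q@e;B=q@n
    print("deck right edge B",np.percentile(B,[.5,1,2]).round(4),"front A (B<mid)",np.percentile(A[B<-.02],[.5,1,2]).round(4),"back",np.percentile(A[B<-.1],[98,99,99.5]).round(4))
    for S in(.574,-.028),(.573,-.0393),(.573,-.034): print(S,"pred right",S@n-.125,"front",S@e-.095,"back",S@e+.095)
```

```text
fr [[328.5, 4.0], [328.5, 8.0], [328.5, 8.0], [328.5, 8.0], [328.5, 8.0]]
22 [ 0.514  -0.123   0.0758] [0.0004 0.0007 0.0155]
br [[371.0, 8.0], [371.0, 9.0], [371.0, 9.0], [370.0, 9.0], [370.0, 9.0]]
22 [ 0.608  -0.1329  0.0733] [0.0004 0.0007 0.0159]
sep 0.09453859075136135 yaw -0.10500097055190792
stand [ 0.57098349 -0.03348613]
stand [ 0.57088891 -0.03347621]
deck right edge B [-0.1011 -0.1007 -0.0999] front A (B<mid) [0.4765 0.4768 0.4775] back [0.6522 0.6546 0.6558]
(0.574, -0.028) pred right -0.09326026624205558 front 0.4788053583759695 back 0.6688053583759694
(0.573, -0.0393) pred right -0.10460302352706977 front 0.47898384415483564 back 0.6689838441548356
(0.573, -0.034) pred right -0.09933166010200559 front 0.47843363724748567 back 0.6684336372474856
```

Post separation is 94.5 mm and the yaw is −0.105, so the stand is at about (0.571, −0.034). The tray is offset about (−12.5, +20 mm, +0.082 rad), which fits the stated ranges. Next I'll grip the front lip.

{"name": "servo_tool", "arguments": {"newtons": 30, "steps": [{"tx": -0.65,"ty": 0,"tz": 0,"yaw": 0,"claw": 3},{"tx": 0,"ty": 0,"tz": -2,"yaw": 0,"claw": 3},{"tx": 0,"ty": 0,"tz": -2,"yaw": 0,"claw": 3},{"tx": 0,"ty": 0,"tz": -1,"yaw": 0,"claw": 3},{"tx": 0,"ty": 0,"tz": -0.9,"yaw": 0,"claw": 3},{"tx": 0,"ty": 0,"tz": 0,"yaw": 0,"claw": 3},{"tx": 0,"ty": 0,"tz": 0,"yaw": 0,"claw": 1.5},{"tx": 0,"ty": 0,"tz": 0,"yaw": 0,"claw": 0.8},{"tx": 0,"ty": 0,"tz": 0,"yaw": 0,"claw": 0},{"tx": 0,"ty": 0,"tz": 0,"yaw": 0,"claw": 0},{"tx": 0,"ty": 0,"tz": 0,"yaw": 0,"claw": 0},{"tx": 0,"ty": 0,"tz": 0,"yaw": 0,"claw": 0}]}}

```text
time_s: 3.5
position: [0.478, -0.0262, 0.1518]
tool_rot: [[0.024, 1.0, 0.001], [1.0, -0.024, -0.0], [-0.0, 0.001, -1.0]]
ft_force: [-0.8, -0.6, 5.1]
grip_width: 0.0029
gripper_force: 35.0
```

{"name": "servo_tool", "arguments": {"steps": [{"tx": 0.1,"ty": -0.16,"tz": 0,"yaw": -0.5,"claw": 0},{"tx": 0.1,"ty": -0.16,"tz": 0,"yaw": -0.5,"claw": 0},{"tx": 0.1,"ty": -0.16,"tz": 0,"yaw": -0.5,"claw": 0},{"tx": 0.1,"ty": -0.16,"tz": 0,"yaw": -0.5,"claw": 0},{"tx": 0.1,"ty": -0.16,"tz": 0,"yaw": -0.5,"claw": 0},{"tx": 0.1,"ty": -0.16,"tz": 0,"yaw": -0.5,"claw": 0},{"tx": 0.1,"ty": -0.16,"tz": 0,"yaw": -0.5,"claw": 0},{"tx": 0.1,"ty": -0.16,"tz": 0,"yaw": -0.5,"claw": 0},{"tx": 0.1,"ty": -0.16,"tz": 0,"yaw": -0.5,"claw": 0},{"tx": 0,"ty": 0,"tz": 0,"yaw": -0.2,"claw": 0},{"tx": 0,"ty": 0,"tz": 0,"yaw": 0,"claw": 0}]}}

```text
time_s: 4.6
position: [0.487, -0.0407, 0.151]
tool_rot: [[0.106, 0.994, 0.001], [0.994, -0.106, -0.0], [-0.0, 0.001, -1.0]]
ft_force: [3.0, 1.0, -4.1]
grip_width: 0.0029
gripper_force: 34.0
```

Run:
```python
from ov import *
V=look(); S=np.array([.571,-.0335,-.105])
im,W=V["side"];z=W[...,2]; t=(im.min(-1)>100)&(z>.09)&(z<.16)&(W[...,0]>.45)&(W[...,0]<.7)&(abs(W[...,1]+.03)<.17)
q=W[t]; c,s=np.cos(S[2]),np.sin(S[2]); L=np.c_[(q[:,:2]-S[:2])@np.array([[c,-s],[s,c]]),q[:,2]]
f=L[(abs(L[:,0])<.06)&(abs(L[:,1])<.1)]; A=np.c_[f[:,:2],np.ones(len(f))]
for _ in range(3): k=np.linalg.lstsq(A,f[:,2],rcond=None)[0]; g=abs(f[:,2]-A@k)<.003; f,A=f[g],A[g]
print("floor plane slope x,y, height",k.round(4))
zz=.122 if k[2]>.118 else .1
T,e=fit_tray({"side":V["side"]},zz); print(T,e,rel(S,T))
I=cv2.resize(im[170:290,250:400],(750,600))
for h in [[a,b,.122] for a in(-.047,.047) for b in(-.095,.095)]:
    u,v=(proj("side",place(np.array([h]),S))[0]+.5-[250,170])*5; cv2.circle(I,(int(u),int(v)),3,(0,255,0),-1)
save("g2",I); s=env.observe(); print(s["position"],s["ft_force"].round(1) if hasattr(s["ft_force"],"round") else s["ft_force"],s["time_s"])
```

```text
floor plane slope x,y, height [-0.0274 -0.0154  0.1245]
[ 0.56684912 -0.03637945 -0.09782902] 36.2 (array([-0.0038, -0.0033]), np.float64(0.0072))
[ 0.48704229 -0.04070745  0.15099643] [ 3.4  0.9 -5.1] 4.7
```

View pics/g2.png

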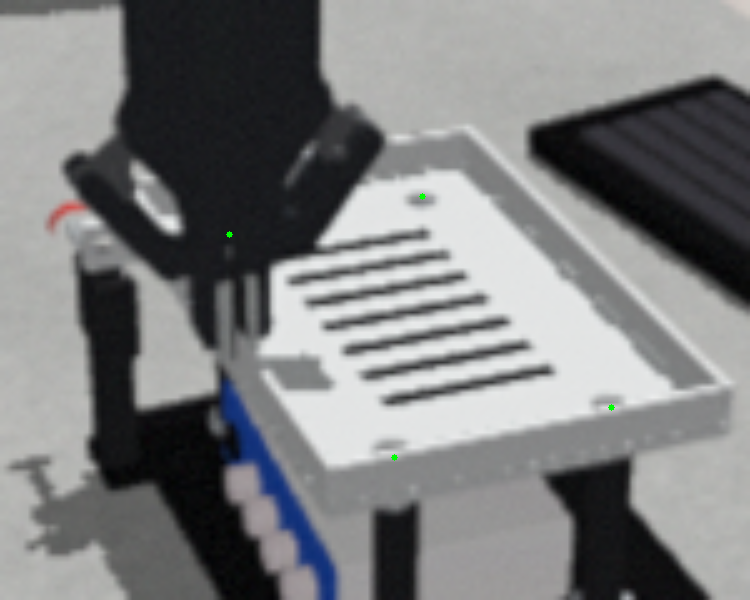

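The back and right sides have already tilted down slightly (floor slope −0.027 in x) and the holes lie near the spigot marks. I'll release and look.

{"name": "servo_tool", "arguments": {"steps": [{"tx": 0,"ty": 0,"tz": 0,"yaw": 0,"claw": 1.2},{"tx": 0,"ty": 0,"tz": 0,"yaw": 0,"claw": 1.6},{"tx": 0,"ty": 0,"tz": 0,"yaw": 0,"claw": 1.6},{"tx": 0,"ty": 0,"tz": 0,"yaw": 0,"claw": 1.6},{"tx": 0,"ty": 0,"tz": 0,"yaw": 0,"claw": 1.6}]}}

```text
time_s: 5.2
position: [0.4867, -0.0406, 0.1514]
tool_rot: [[0.105, 0.994, -0.0], [0.994, -0.105, -0.0], [-0.0, 0.0, -1.0]]
ft_force: [0.2, 0.4, -0.1]
grip_width: 0.0159
gripper_force: 0.0
```

```bash
cat > chk.py <<'E'
from ov import *
def chk(name=None):
    V=look(); S=np.array([.571,-.0335,-.105])
    c,s=np.cos(S[2]),np.sin(S[2])
    for n in V:
        im,W=V[n];z=W[...,2]; t=(im.min(-1)>90)&(z>.08)&(z<.16)&(W[...,0]>.45)&(W[...,0]<.7)&(abs(W[...,1]+.03)<.17)
        q=W[t]; L=np.c_[(q[:,:2]-S[:2])@np.array([[c,-s],[s,c]]),q[:,2]]
        f=L[(abs(L[:,0])<.06)&(abs(L[:,1])<.1)]
        if len(f)<200: print(n,"hidden");continue
        A=np.c_[f[:,:2],np.ones(len(f))]
        for _ in range(3): k=np.linalg.lstsq(A,f[:,2],rcond=None)[0]; g=abs(f[:,2]-A@k)<.003; f,A=f[g],A[g]
        print(n,"floor slope x,y, height",k.round(4),"corners fl fr bl br",[round(float(a*k[0]+b*k[1]+k[2]),4) for a in(-.047,.047) for b in(.095,-.095)])
        T,e=fit_tray({n:V[n]},min(.122,max(.1,k[2]-.005))); print(T.round(4),e,rel(S,T))
    s=env.observe();print(s["position"],s["ft_force"],s["time_s"])
    if name:
        I=cv2.resize(V["side"][0][170:290,250:400],(750,600)); save(name,I)
    return V
E
python3 -c "
from chk import *
chk('g3')"
```

```text
top floor slope x,y, height [-0.0003 -0.0015  0.1041] corners fl fr bl br [0.104, 0.1043, 0.104, 0.1043]
[ 0.5708 -0.0397 -0.0985] 133.12941176470588 (array([ 0.0004, -0.0062]), np.float64(0.0065))
side floor slope x,y, height [0.0005 0.0013 0.1064] corners fl fr bl br [0.1065, 0.1062, 0.1065, 0.1063]
[ 0.5716 -0.0314 -0.0941] 49.752941176470586 (array([0.0004, 0.0021]), np.float64(0.0109))
[ 0.48667587 -0.04054375  0.15136341] [0.64428896 0.06521328 0.02068238] 5.3
```

The tray is level at floor height 0.105, so it is seated on all four posts. Next I'll raise, go left past the pin head, and lower with the fingers closed.

{"name": "servo_tool", "arguments": {"steps": [{"tx": 0,"ty": 0,"tz": 3,"yaw": 0,"claw": 1.6},{"tx": 0,"ty": 0,"tz": 3,"yaw": 0,"claw": 0},{"tx": 0,"ty": 3.3,"tz": 0,"yaw": 0,"claw": 0},{"tx": 0,"ty": 3.3,"tz": 0,"yaw": 0,"claw": 0},{"tx": 0,"ty": 3.3,"tz": 0,"yaw": 0,"claw": 0},{"tx": 0,"ty": 3.3,"tz": 0,"yaw": 0,"claw": 0},{"tx": 0,"ty": 3.3,"tz": 0,"yaw": 0,"claw": 0},{"tx": -0.3,"ty": 3.3,"tz": 0,"yaw": 0,"claw": 0},{"tx": 0,"ty": 0,"tz": 0,"yaw": 0,"claw": 0},{"tx": 0,"ty": 0,"tz": -3,"yaw": 0,"claw": 0},{"tx": 0,"ty": 0,"tz": -3,"yaw": 0,"claw": 0},{"tx": 0,"ty": 0,"tz": -3,"yaw": 0,"claw": 0},{"tx": 0,"ty": 0,"tz": 0,"yaw": 0,"claw": 0},{"tx": 0,"ty": 0,"tz": 0,"yaw": 0,"claw": 0}]}}

```text
time_s: 6.7
position: [0.4841, 0.157, 0.122]
tool_rot: [[0.106, 0.994, 0.0], [0.994, -0.106, -0.0], [-0.0, 0.0, -1.0]]
ft_force: [0.5, 0.3, 0.2]
grip_width: -0.0001
gripper_force: 0.0
```

Run:
```python
from ov import *
V=look(); I=[]
for n in V:
    c=proj(n,np.array([[.481,.125,.11]]))[0];x0,y0=int(c[0])-40,int(c[1])-45
    K=cv2.resize(V[n][0][y0:y0+100,x0:x0+80],(400,500)); u,v=(c+.5-[x0,y0])*5; cv2.circle(K,(int(u),int(v)),2,(0,255,0),-1); I.append(K)
save("g4",np.hstack(I)); s=env.observe();print(s["position"],s["ft_force"],s["grip_width"])
```

```text
[0.48458159 0.15725611 0.12287275] [-0.45114595 -0.11433151  0.49520428] -0.0003133948095271033
```

View pics/g4.png

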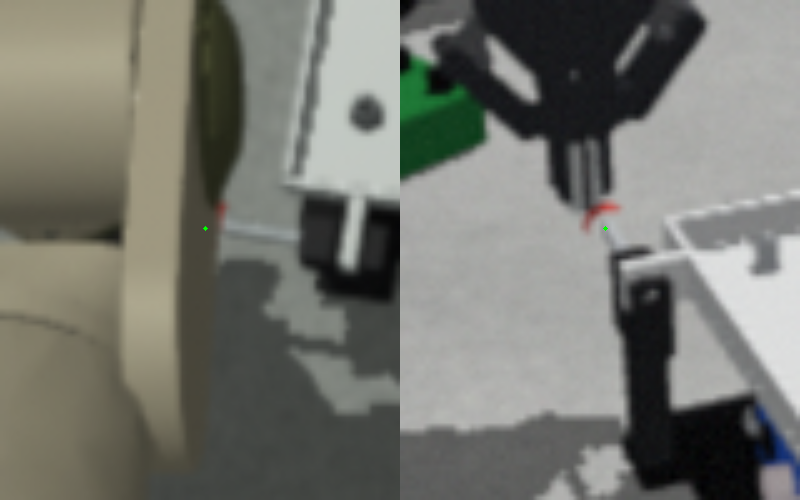

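The lug sits between the tines and the head is right in front of the closed fingers. I'll lower 3 mm and push.

{"name": "servo_tool", "arguments": {"steps": [{"tx": 0,"ty": 0,"tz": -0.3,"yaw": 0,"claw": 0},{"tx": -0.05,"ty": -0.5,"tz": 0,"yaw": 0,"claw": 0},{"tx": -0.05,"ty": -0.5,"tz": 0,"yaw": 0,"claw": 0},{"tx": -0.05,"ty": -0.4,"tz": 0,"yaw": 0,"claw": 0},{"tx": -0.05,"ty": -0.4,"tz": 0,"yaw": 0,"claw": 0},{"tx": -0.05,"ty": -0.4,"tz": 0,"yaw": 0,"claw": 0},{"tx": -0.05,"ty": -0.4,"tz": 0,"yaw": 0,"claw": 0},{"tx": -0.05,"ty": -0.4,"tz": 0,"yaw": 0,"claw": 0},{"tx": -0.05,"ty": -0.4,"tz": 0,"yaw": 0,"claw": 0},{"tx": -0.03,"ty": -0.3,"tz": 0,"yaw": 0,"claw": 0},{"tx": -0.03,"ty": -0.3,"tz": 0,"yaw": 0,"claw": 0},{"tx": 0,"ty": 0,"tz": 0,"yaw": 0,"claw": 0}]}}

```text
time_s: 8.0
position: [0.4789, 0.117, 0.1183]
tool_rot: [[0.106, 0.994, -0.001], [0.994, -0.106, -0.0], [-0.0, -0.001, -1.0]]
ft_force: [0.2, 0.1, -0.1]
grip_width: 0.0
gripper_force: 0.0
```

{"name": "servo_tool", "arguments": {"steps": [{"tx": -0.03,"ty": -0.3,"tz": 0,"yaw": 0,"claw": 0},{"tx": -0.03,"ty": -0.3,"tz": 0,"yaw": 0,"claw": 0},{"tx": -0.02,"ty": -0.2,"tz": 0,"yaw": 0,"claw": 0}]}}

```text
time_s: 8.3
position: [0.4781, 0.1093, 0.1182]
tool_rot: [[0.105, 0.994, -0.001], [0.994, -0.105, 0.0], [0.0, -0.001, -1.0]]
ft_force: [-0.4, 1.6, -0.4]
grip_width: 0.0003
gripper_force: 1.0
```

Run:
```python
from ov import *
V=look(); I=[]
for n in V:
    c=proj(n,np.array([[.479,.11,.11]]))[0];x0,y0=int(c[0])-40,int(c[1])-45
    K=cv2.resize(V[n][0][y0:y0+100,x0:x0+80],(400,500)); I.append(K)
save("g5",np.hstack(I)); s=env.observe();print(s["position"],s["ft_force"],s["grip_width"])
```

```text
[0.47813995 0.10912134 0.11824188] [ 0.17288206 -0.16074233 -0.2138421 ] 0.00013320846934474802
```

View pics/g5.png

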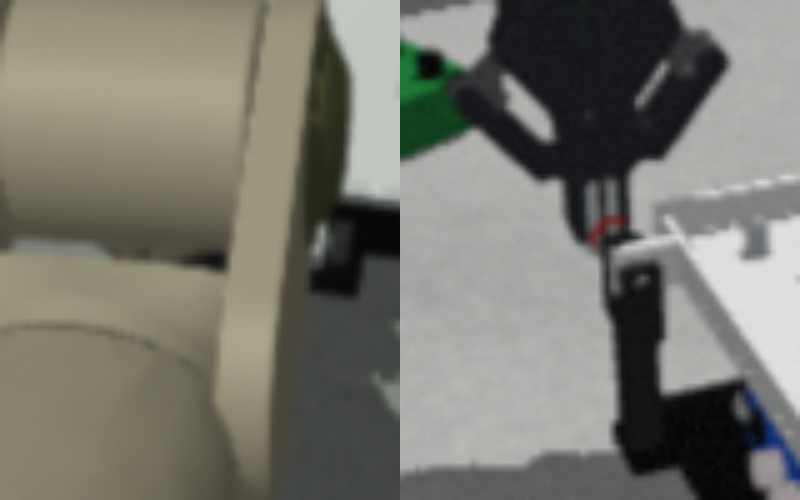

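The head is moving with the fingers (1.6 N) and is now close to the tine. I'll continue in 1 mm steps until the force rises.

{"name": "servo_tool", "arguments": {"steps": [{"tx": -0.02,"ty": -0.2,"tz": 0,"yaw": 0,"claw": 0},{"tx": -0.01,"ty": -0.1,"tz": 0,"yaw": 0,"claw": 0},{"tx": -0.01,"ty": -0.1,"tz": 0,"yaw": 0,"claw": 0}]}}

```text
time_s: 8.7
position: [0.4778, 0.1054, 0.1182]
tool_rot: [[0.105, 0.994, -0.0], [0.994, -0.105, 0.0], [0.0, -0.0, -1.0]]
ft_force: [0.3, 2.8, -0.8]
grip_width: -0.0004
gripper_force: 1.0
```

{"name": "servo_tool", "arguments": {"steps": [{"tx": -0.01,"ty": -0.1,"tz": 0,"yaw": 0,"claw": 0},{"tx": -0.01,"ty": -0.1,"tz": 0,"yaw": 0,"claw": 0}]}}

```text
time_s: 8.9
position: [0.4776, 0.1035, 0.1183]
tool_rot: [[0.105, 0.994, -0.0], [0.994, -0.105, 0.0], [0.0, -0.0, -1.0]]
ft_force: [0.2, 9.6, -0.6]
grip_width: 0.0
gripper_force: 4.5
```

{"name": "servo_tool", "arguments": {"steps": [{"tx": 0,"ty": -0.1,"tz": 0,"yaw": 0,"claw": 0},{"tx": 0,"ty": -0.05,"tz": 0,"yaw": 0,"claw": 0},{"tx": 0,"ty": 0,"tz": 0,"yaw": 0,"claw": 0},{"tx": 0,"ty": 0,"tz": 0,"yaw": 0,"claw": 0}]}}

```text
time_s: 9.3
position: [0.4776, 0.1035, 0.1183]
tool_rot: [[0.106, 0.994, 0.0], [0.994, -0.106, 0.003], [0.003, -0.0, -1.0]]
ft_force: [-0.1, 13.7, -0.7]
grip_width: -0.0001
gripper_force: 6.3
```

The fingers have hit a hard stop. Backing off left, then up and away, and checking.

{"name": "servo_tool", "arguments": {"steps": [{"tx": 0,"ty": 1,"tz": 0,"yaw": 0,"claw": 0},{"tx": 0,"ty": 2,"tz": 0,"yaw": 0,"claw": 0},{"tx": 0,"ty": 0,"tz": 4,"yaw": 0,"claw": 0},{"tx": 0,"ty": 0,"tz": 4,"yaw": 0,"claw": 0},{"tx": -1,"ty": 4,"tz": 2,"yaw": 0,"claw": 0},{"tx": -1,"ty": 4,"tz": 2,"yaw": 0,"claw": 0},{"tx": -1,"ty": 4,"tz": 0,"yaw": 0,"claw": 0},{"tx": -1,"ty": 4,"tz": 0,"yaw": 0,"claw": 0},{"tx": -1,"ty": 4,"tz": 0,"yaw": 0,"claw": 0},{"tx": -1,"ty": 4,"tz": 0,"yaw": 0,"claw": 0},{"tx": 0,"ty": 0,"tz": 0,"yaw": 0,"claw": 0},{"tx": 0,"ty": 0,"tz": 0,"yaw": 0,"claw": 0}]}}

```text
time_s: 10.5
position: [0.4174, 0.3725, 0.2381]
tool_rot: [[0.104, 0.995, 0.0], [0.995, -0.104, -0.001], [-0.001, 0.0, -1.0]]
ft_force: [-0.8, 0.3, 0.1]
grip_width: 0.0001
gripper_force: 0.0
```

Run:
```python
from chk import *
V=chk(); I=[]
im,W=V["top"];i=im.astype(int);red=(i[...,0]-i[...,1]>40);red[:,:235]=0;red[:,300:]=0;red[:230]=0;red[300:]=0
v,u=np.nonzero(red);print("red",len(u),u.mean(),v.mean(),np.nanmedian(W[red],0))
for n in V:
    c=proj(n,np.array([[.479,.09,.11]]))[0];x0,y0=int(c[0])-30,int(c[1])-40
    I.append(cv2.resize(V[n][0][y0:y0+75,x0:x0+60],(400,500),interpolation=2))
    if n=="top":print([proj(n,place(np.array([[-.106,y,.11]]),[.571,-.039,-.1]))[0].round(1) for y in(.15,.125,.116)])
save("g6",np.hstack(I))
```

```text
top floor slope x,y, height [-0.0004 -0.0003  0.1042] corners fl fr bl br [0.1042, 0.1043, 0.1042, 0.1043]
[ 0.5709 -0.0399 -0.0953] 89.47843137254901 (array([ 0.0006, -0.0064]), np.float64(0.0097))
side floor slope x,y, height [0.0003 0.0012 0.1064] corners fl fr bl br [0.1065, 0.1063, 0.1065, 0.1063]
[ 0.5714 -0.032  -0.0949] 20.88235294117647 (array([0.0003, 0.0015]), np.float64(0.0101))
[0.41799057 0.37126911 0.23827129] [-0.33417913 -0.4672417   0.68068047] 10.6
red 27 273.25925925925924 266.51851851851853 [0.47945801 0.08688275 0.11672519]
[array([257.5, 265.5]), array([269.2, 267.3]), array([273.4, 267.9])]
```

View pics/g6.png

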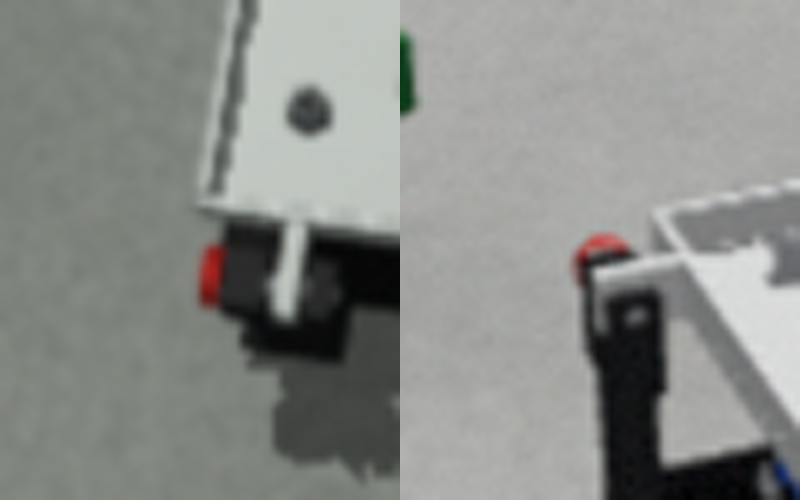

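The red head is flush against the tine: the crop shows it at (210,275), and its centroid at top px 273.3 matches the predicted home position of 273.4. The tray is level and seated, so I'll hand the job in.

```bash
python3 -c "
from rig import env
print(env.close_job())"
```

```text
the job is handed in; nothing more can be done
None
```

The tray is seated level on all four posts, the lock pin is pushed home against the tine, the arm is clear of everything, and the job is handed in; the hand-in call returned no verdict.

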